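# Fill the scoop from the ball hopper

### The arm

A 7-joint arm with a two-finger parallel gripper is mounted at the origin on the work surface. World frame = base frame: x ahead of the robot, y to its left, z up, the work surface at z = 0. Lengths are in mm, angles in rad, forces in N, time in s.
With the tool pointing down it reaches from about 400 to 875 mm from the base axis. Payload 4.4 kg.
Tool frame: the origin (TCP) lies midway between the tips of the shut fingers; the grasp point (between the pads) lies 19 mm behind it (ctrl.grip_point_offset is the distance from the TCP to the grasp point, in mm); z points along the fingers, y is the line along which they close (so a half turn about z gives the same grasp; the last joint's range is limited). The gripper opens to 85 mm and grips with 20 to 120 N. Pads are 22 mm wide; open, the fingers measure 114 mm over their backs; the gripper's body (76 mm by 85 mm) begins 54 mm behind the grasp point. The pads swing forward as they close: fully open they stand 13 mm farther back than shut.
Start: joints at [1.122, 0.628, 0.038, 1.517, -0.027, 0.996, -0.02], TCP at [242.817, -602.958, 204.313] pointing down, gripper open.
Joint ranges: [-3.06, 3.06], [-0.37, 2.12], [-1.25, 1.32], [0.18, 2.47], [-1.1, 4.24], [0.23, 1.98], [-2.94, 2.94]. Speed limits (rad/s): [2.57, 2.57, 3.14, 3.14, 3.14, 3.14, 3.14].

### API

Orientations are given as [roll, pitch, yaw] about the fixed x, y, z axes, in that order (R = Rz(yaw) Ry(pitch) Rx(roll)).
In Python, from cell import ctrl gives the robot as it stands.
- The arm moves only by the tool advance, called after ">>>" in YAML: its name, and indented under it one key for each argument. Schema: {"type":"object","properties":{"increments":{"type":"object","properties":{"ticks":{"type":"array","items":{"type":"array","items":{"type":"number"},"minItems":7,"maxItems":7},"minItems":1,"maxItems":12}},"additionalProperties":false,"required":["ticks"]},"only":{"type":"string"},"quiet":{"type":"boolean"},"lines":{"type":"string"}},"required":["increments"],"additionalProperties":false}. increments is an object whose key "ticks" holds a list of rows, 1 to 12 of them, each of 7 numbers: dx, dy, dz in shares of the most that a row can go, 1 being 50 mm, then a rotation vector rx, ry, rz in rad, then the finger opening in mm; each row shifts and turns the commanded pose from where the row before left it, along the tool's axes as they then stand; what a row does not reach is not made up. A row lasts 1/10 s, in which the tool goes at most 50 mm and 0.15 rad, less where a joint would pass 70% of its speed; a pose out of reach is approached as far as the arm can. The fingers move at their own pace and stop on an object; the grip force is fixed at half the most. Time passes only in rows, so rows that do not move let the fingers close. The tool returns the time, the measured TCP pose, the force, the opening and the grip force at its end. only (a regular expression) keeps the lines of the reply that match it, lines (a string "A,B") keeps lines A to B, and quiet returns only ok. Input that does not fit is refused with a message, and nothing moves.
- ctrl.read_state(): the state, without advancing time (a new reading comes with each control period).
- ctrl.get_image(name): name is "side" or "top" or "wrist"; returns the picture (384x512x3 uint8, blue, green, red); there is no depth.
- ctrl.calibration(name): a dict with "fx", "fy", "cx", "cy" (pixels), "rvec" (rotation vector, rad) and "tvec" (3), from world to camera coordinates, as OpenCV has them; the wrist camera has in their place "hand_eye" (4x4, takes a point from camera to tool coordinates, whose origin is the TCP and whose axes are the flange's). Camera axes: x right, y down, z forward; pixel columns grow to the right and rows downward; lengths in mm; the calibration is good to about 2 mm. A picture is of the moment at which its call begins: read the wrist's pose just before it. calibration takes no time and is no camera call.
- ctrl.finish_job(): hands the job in; it is judged then, once.
The state is a dict: "clock": time; "qpos": joint angles; "qd": joint speeds; "tau": joint torques, N m; "eef_pos": TCP position; "tool_rot": TCP orientation; "force": force on the tool from outside, world axes, zero at the start; "torque": the same for the moment, N m; "width": finger opening in mm; "gripper_force": force on a finger pad.
Only numpy, scipy, OpenCV 4.12 (cv2) and the standard library are available. Lean on these libraries where they do the work, as an engineer would, in place of code of your own. Each camera call takes 0.05 s, during which the arm holds its last target. There are 200 camera calls.

### The job

Take the wooden scoop from the tool rack and slide it fully home under the still shut hopper, upright (its handle is under the rack at first, so change your grip from box to handle on the way). Pull the red shutter tab to let all six white wooden balls drop into the scoop, and push the shutter fully shut while the scoop is still there. Then draw the filled scoop out and stand it gently, upright with all the balls in it, in the middle of the round cork pad, leaving the tools on the bench and rack where they are.

Things in the scene. Friction and masses are not known exactly. Their poses are not given: they have to be found in the camera images.
- scoop: Wooden scoop: open dark box 68 mm (its x) by 84 mm (y), 60 mm high, walls 4 mm, with a pale handle 20 mm wide, 18 mm high, along +y from the box (y = 42) to y = 153 mm, at height 37 to 55 mm. About 0.16 kg. Origin: centre of the box's underside. At the start its handle is under the rack's board: only the box (68 mm across) can be taken. Under the hopper only the handle can be reached.
- scoop_grip (a point): Point on the scoop's handle at which to hold it, 114 mm from the box's centre along +y, at handle mid-height (46 mm above the underside).
- scoop_mid (a point): Middle of the scoop's inside, on the box's axis, 33 mm above its underside.
- hopper: Fixed plywood hopper, 177 mm high, open on top. Origin: on the bench under the outlet's centre (outlet 54 mm x, 60 mm y; funnel outside 70 by 106 mm). Below it a bay, 78 mm wide (x), 76 mm high, walls 8 mm, floor the bench, open to +y (mouth at y = 46 mm), back stop at y = -46 mm. Scoop fully home: its origin on the hopper's, same yaw, box end by the back stop, handle out along +y.
- shutter (a joint): Steel plate closing the outlet, top face 83 mm above the bench. It slides out towards the hopper's -x: 0 m = fully shut, 0.062 m = fully open at its stop (the whole outlet is then clear). It stays where it is left; about 2 N of friction.
- shutter_tab (a point): Centre of the top of the shutter's red upright tab, 16 mm (along the hopper's x) by 36 mm (y), from 83 to 128 mm above the bench. When shut it stands at hopper x = -118 mm; it moves with the shutter.
- pad: Round cork pad, 170 mm across, 4 mm thick, fixed on the bench. Origin: centre of its underside, on the bench.
- rack: Fixed low tool rack: board 220 mm (x) by 150 mm (y), underside 78 mm, top 90 mm above the bench, on side legs and a back at +y; open to its -y. Origin: on the bench under the board's centre. The scoop's box stands before its -y edge (scoop centre about 133 mm from the origin, yaw about the rack's); draw the scoop out towards the rack's -y by 110 mm or more before lifting it over 15 mm.
- ball0: One of six turned wooden balls primed white, 26 mm in diameter, 12 g, in the hopper on the shutter. Origin: its centre.
- ball1: One of six turned wooden balls primed white, 26 mm in diameter, 12 g, in the hopper on the shutter. Origin: its centre.
- ball2: One of six turned wooden balls primed white, 26 mm in diameter, 12 g, in the hopper on the shutter. Origin: its centre.
- ball3: One of six turned wooden balls primed white, 26 mm in diameter, 12 g, in the hopper on the shutter. Origin: its centre.
- ball4: One of six turned wooden balls primed white, 26 mm in diameter, 12 g, in the hopper on the shutter. Origin: its centre.
- ball5: One of six turned wooden balls primed white, 26 mm in diameter, 12 g, in the hopper on the shutter. Origin: its centre.
- gouge_a: Carving gouge, 216 mm long, 26 mm thick, lying on the rack; bystander. Origin at the ferrule.
- gouge_b: The second gouge lying on the rack; bystander.
- gouge_c: Gouge with a pale handle lying on the bench between pad and hopper, 216 mm long along its x (handle from x = -110 mm to 0, blade on to +106 mm), 26 mm high; bystander. Origin at the ferrule, underside.
- mallet: Round wooden carver's mallet, 86 mm wide, 217 mm high, standing on its head; bystander.
- sanding_block: Cork sanding block 100 x 60 x 32 mm; bystander.
- spray_can: White and green can, 58 mm wide, 170 mm high; bystander.

How it is judged:
By the outcome, as a careful person would: the job done as asked, in the order asked, and still so for the second after the job is handed in, with the robot touching nothing.
It also fails if it takes over 72 s, if anything falls off the work surface, if the arm or the gripper's body presses on something with over 40 N, if the wrist force passes 120 N, or if a joint passes its speed limit or range.

## Working session

There is one attempt and no reset: what is moved stays moved. The work goes in short steps, Python scripts to look and compute and a tool call to move; the robot and the scene stay as the last step left them, time stands still between calls to the robot, and variables do not carry over. Pictures are saved under pics/ and viewed, at most 10 in all, crops included, and the job is handed in when it is done.

```bash
ls; mkdir -p pics; python3 - <<'E'
from cell import ctrl
import cv2
print(ctrl.read_state()); print(ctrl.grip_point_offset)
for n in("top","side"):
    cv2.imwrite(f"pics/{n}0.png",ctrl.get_image(n)); print(ctrl.calibration(n))
print(ctrl.calibration("wrist"))
E
```

```text
cell.py
pics
{'clock': 0.0, 'qpos': array([ 1.12219566,  0.62937194,  0.0384135 ,  1.51839454, -0.02700055,
        0.9962968 , -0.02002021]), 'qd': array([ 9.43281355e-04,  5.79704142e-05, -6.32484439e-04,  4.22130710e-04,
        7.31681342e-04,  1.61932807e-03,  2.67519498e-05]), 'tau': array([-1.02603785e-04, -5.63404620e+01,  1.22640755e+00, -1.93442631e+01,
        1.11259488e-02,  1.07491988e-02, -1.15334285e-05]), 'eef_pos': array([ 242.56952438, -602.29259091,  203.36340924]), 'tool_rot': array([-3.13963915e+00,  1.06032662e-05,  3.82802585e-01]), 'force': array([-0.01072129, -0.39930558,  0.40716217]), 'torque': array([-0.03723386,  0.03872283,  0.03626845]), 'gripper_force': 0.0, 'width': 85.5306890749907}
18.700000000000003
{'fx': 360.6355265803296, 'fy': 360.6355265803296, 'cx': 256.79634902692476, 'cy': 187.9233041130572, 'rvec': array([ 2.19010269, -2.15330947,  0.14294395]), 'tvec': array([-16.14221027, 612.61214179, 903.50782655])}
{'fx': 394.74609309578307, 'fy': 394.74609309578307, 'cx': 252.14556319135596, 'cy': 193.01427674657216, 'rvec': array([ 0.58529418, -2.52418347,  1.31360423]), 'tvec': array([523.71560378, 230.60259471, 897.66260457])}
{'fx': 298.94212477073603, 'fy': 298.94212477073603, 'cx': 257.4234916450067, 'cy': 195.74458288380848, 'hand_eye': array([[ 1.40988398e-04, -9.60374245e-01, -2.78713633e-01,
         7.02885514e+01],
       [ 9.99999621e-01,  3.75017018e-04, -7.86356729e-04,
         1.54454304e+00],
       [ 8.59719105e-04, -2.78713417e-01,  9.60373934e-01,
        -1.69885525e+02],
       [ 0.00000000e+00,  0.00000000e+00,  0.00000000e+00,
         1.00000000e+00]])}
```

```bash
python3 -c "
import cv2
for n in('top','side'): cv2.imwrite(f'pics/{n}0b.png',cv2.resize(cv2.imread(f'pics/{n}0.png'),(800,600),interpolation=cv2.INTER_CUBIC))"
```

```text
(no output)
```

View pics/top0b.png

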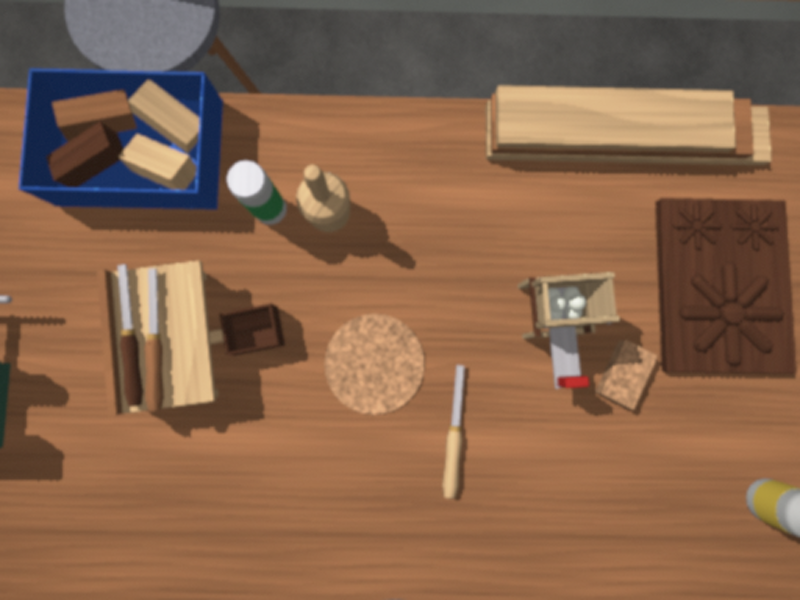

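View pics/side0b.png

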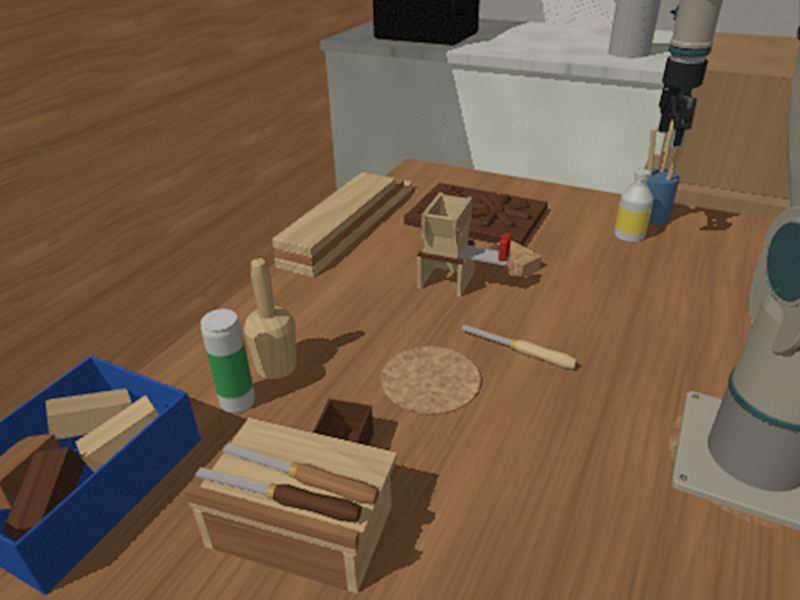

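The top view has +y to the left and +x up. Rack and scoop are on the left (scoop about (252,330)), pad at (375,363), gouge_c at (455,430), hopper at (575,300) and red tab at (573,381). I'll enlarge the scoop and hopper.

```bash
cat > h.py <<'E'
import numpy as np,cv2
from cell import ctrl
from scipy.spatial.transform import Rotation as R
def cam(n):
    c=ctrl.calibration(n); K=np.array([[c['fx'],0,c['cx']],[0,c['fy'],c['cy']],[0,0,1.]])
    if n!='wrist': return K,cv2.Rodrigues(c['rvec'])[0],c['tvec']
    s=ctrl.read_state(); T=np.eye(4); T[:3,:3]=R.from_euler('xyz',s['tool_rot']).as_matrix(); T[:3,3]=s['eef_pos']
    W=np.linalg.inv(T@c['hand_eye']); return K,W[:3,:3],W[:3,3]
def at_z(n,uv,z,C=None):
    K,Rm,t=C or cam(n); o=-Rm.T@t; d=Rm.T@np.linalg.inv(K)@np.array([uv[0],uv[1],1.]); return o+d*(z-o[2])/d[2]
def proj(n,P,C=None):
    K,Rm,t=C or cam(n); return cv2.projectPoints(np.atleast_2d(np.array(P,float)),cv2.Rodrigues(Rm)[0],t,K,None)[0][:,0]
def crop(im,x,y,w,h,s,f):
    cv2.imwrite(f,cv2.resize(im[y:y+h,x:x+w],None,fx=s,fy=s,interpolation=cv2.INTER_CUBIC))
def tool(v):  # world vector -> tool axes
    return R.from_euler('xyz',ctrl.read_state()['tool_rot']).inv().apply(v)
E
python3 - <<'E'
from h import *
im=cv2.imread('pics/top0.png')
a=[cv2.resize(im[155:270,x:x+100],None,fx=4,fy=4,interpolation=cv2.INTER_CUBIC) for x in(100,325)]
cv2.imwrite('pics/c1.png',np.hstack(a))
f=lambda u,v,z:print((u,v,z),at_z('top',((u+.5)*.64-.5,(v+.5)*.64-.5),z).round(1))
f(375,363,4);f(573,381,128);f(455,430,15);f(252,330,60);f(578,300,177)
E
```

```text
(375, 363, 4) [497.6  36.8   4. ]
(573, 381, 128) [ 477.  -260.2  128. ]
(455, 430, 15) [389.6 -98.4  15. ]
(252, 330, 60) [547.5 233.   60. ]
(578, 300, 177) [ 592.5 -253.6  177. ]
```

View pics/c1.png

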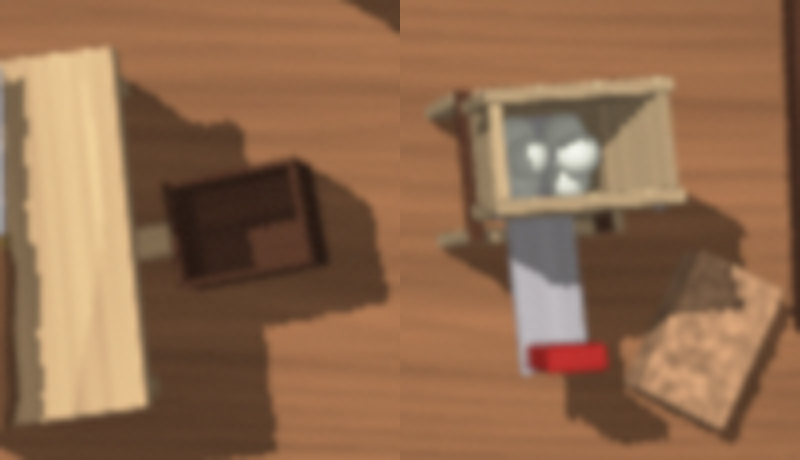

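```bash
python3 - <<'E'
from h import *
from scipy.optimize import least_squares
def fit(name,L,X,x0,p0):
    px=np.array([((u+.5)/4-.5+x0,(v+.5)/4-.5+155) for u,v in X]); L=np.array(L,float); C=cam('top')
    def r(p):
        c,s=np.cos(p[2]),np.sin(p[2]); P=np.c_[p[0]+c*L[:,0]-s*L[:,1],p[1]+s*L[:,0]+c*L[:,1],L[:,2]]
        return (proj('top',P,C)-px).ravel()
    q=least_squares(r,p0,x_scale=[1,1,.01]); print(name,q.x.round(3),q.fun.reshape(-1,2).round(1).tolist())
fit('scoop',[(34,42,60),(34,-42,60),(-34,42,60)],[(164,186),(300,159),(190,288)],100,[550,233,0])
fit('hopper',[(35,53,177),(35,-53,177),(-35,-53,177),(-35,53,177)],[(470,97),(672,80),(685,200),(474,218)],325-100,[590,-253,0])
fit('tab',[(-110,18,128),(-110,-18,128),(-126,-18,128),(-126,18,128)],[(530,347),(605,343),(608,370),(532,374)],325-100,[590,-253,0])
fit('rack',[(110,-75,90),(-110,-75,90)],[(112,47),(148,405)],100,[550,350,0])
E
```

```text
scoop [5.48755e+02 2.34444e+02 2.35000e-01] [[0.8, -0.2], [-0.1, -0.7], [-0.7, 0.9]]
hopper [ 5.92570e+02 -2.50805e+02  8.50000e-02] [[1.1, -1.2], [-2.3, -0.1], [-2.0, 1.2], [3.2, 0.0]]
tab [ 5.93380e+02 -2.53397e+02  6.30000e-02] [[1.7, -0.2], [-1.6, 0.0], [-1.8, 0.2], [1.7, 0.0]]
rack [5.34752e+02 3.69596e+02 1.54000e-01] [[-0.1, -0.4], [0.1, 0.4]]
```

The manual's scale: shifts go in shares of 50 mm. Converting my numbers, -36.5 mm is -0.73, 33 mm is 0.66.

>>> advance:
  increments: {"ticks": [[0.66,-0.73,-0.04,0,0,0,85],[0.66,-0.73,-0.04,0,0,0,85],[0.66,-0.73,-0.04,0,0,0,85],[0.66,-0.73,-0.04,0,0,0,85],[0.66,-0.73,-0.04,0,0,0,85],[0.66,-0.73,-0.04,0,0,0,85],[0.66,-0.73,-0.04,0,0,0,85],[0.66,-0.73,-0.04,0,0,0,85],[0.66,-0.73,-0.04,0,0,0,85],[0.66,-0.73,-0.04,0,0,0,85],[0.66,-0.73,-0.04,0,0,0,85],[0.66,-0.73,-0.04,0,0,0,85]]}

```text
clock: 1.3
eef_pos: [446.7, -46.9, 228.4]
tool_rot: [3.141, 0.0, 0.383]
force: [1.2, -0.4, 0.1]
width: 85.0
gripper_force: 0.0
```

>>> advance:
  increments: {"ticks": [[0.66,-0.73,0,0,0,0,85],[0.66,-0.73,0,0,0,0,85],[0.66,-0.73,0,0,0,0,85],[0.66,-0.73,0,0,0,0,85],[0.66,-0.73,0,0,0,0,85],[0.66,-0.73,0,0,0,0,85],[0,0,0,0,0,-0.14,85],[0,0,0,0,0,-0.14,85],[0,0,0,0,0,-0.14,85],[0,0,0,0,0,-0.14,85],[0,0,0,0,0,-0.14,85]]}

```text
clock: 2.4
eef_pos: [548.1, 228.2, 227.8]
tool_rot: [-3.141, 0.001, 1.089]
force: [1.0, 0.1, -0.1]
width: 84.7
gripper_force: 0.0
```

>>> advance:
  increments: {"ticks": [[0,0,0,0,0,-0.14,85],[0,0,0,0,0,-0.14,85],[0,0,0,0,0,-0.14,85],[0,0,0,0,0,-0.14,85],[0,0,0,0,0,-0.14,85],[0,0,0,0,0,0,85],[0,0,0,0,0,0,85]]}

```text
clock: 3.1
eef_pos: [548.3, 228.1, 228.0]
tool_rot: [-3.141, 0.0, 1.779]
force: [0.4, 0.1, -0.7]
width: 85.0
gripper_force: 0.0
```

```bash
python3 - <<'E'
from h import *
print(ctrl.read_state()['qpos'],cam('wrist')); cv2.imwrite('pics/w1.png',ctrl.get_image('wrist'))
im=cv2.imread('pics/w1.png'); cv2.imwrite('pics/w1b.png',cv2.resize(im,(800,600),interpolation=cv2.INTER_CUBIC))
E
```

```text
[-0.13613298  0.55822684 -0.48504344  1.64161766  0.2945578   1.01583074
 -0.50670129] (array([[298.94212477,   0.        , 257.42349165],
       [  0.        , 298.94212477, 195.74458288],
       [  0.        ,   0.        ,   1.        ]]), array([[ 0.97831108,  0.20713018, -0.00212694],
       [ 0.19960927, -0.93994544,  0.27687309],
       [ 0.05534957, -0.27129256, -0.96090414]]), array([-583.05726436,   60.9967873 ,  432.91633014]))
```

View pics/w1b.png

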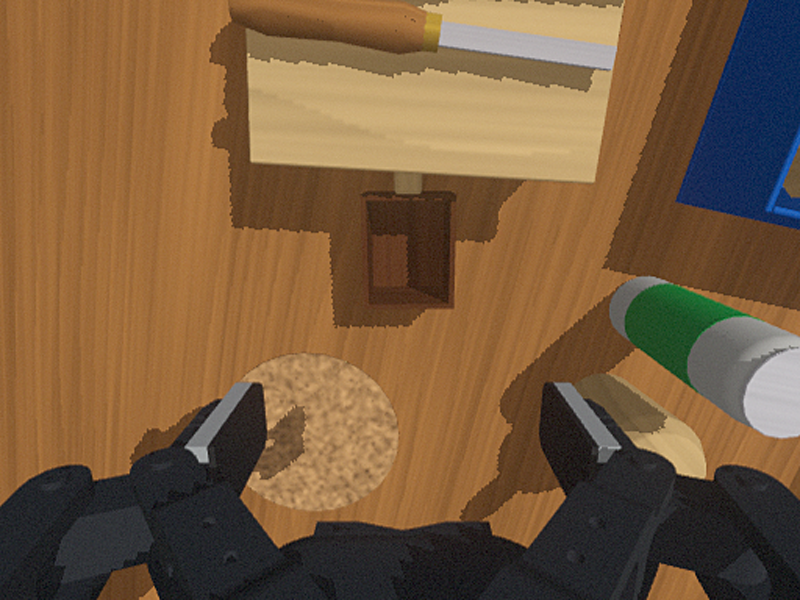

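The wrist view shows the box rim corners at about (362,195), (456,193), (453,307) and (371,305), the handle at (408,183), and the pad spanning (238..398, 352..510).

```bash
cat >> h.py <<'E'
from scipy.optimize import least_squares
def fit(n,name,L,px,p0,sc=.64,off=(0,0),C=None):
    px=(np.array(px,float)+.5)*sc-.5+np.array(off); L=np.array(L,float); C=C or cam(n)
    def r(p):
        c,s=np.cos(p[2]),np.sin(p[2]); P=np.c_[p[0]+c*L[:,0]-s*L[:,1],p[1]+s*L[:,0]+c*L[:,1],L[:,2]]
        return (proj(n,P,C)-px).ravel()
    q=least_squares(r,p0,x_scale=[1,1,.01]); print(name,q.x.round(3),q.fun.reshape(-1,2).round(1).tolist())
E
python3 - <<'E'
from h import *
S=[(-34,42,60),(34,42,60),(34,-42,60),(-34,-42,60)]
fit('wrist','scoop',S,[(362,195),(456,193),(453,307),(371,305)],[549,234,.2])
fit('wrist','rack',[(-110,-75,90),(110,-75,90)],[(250,162),(596,182)],[535,370,.15])
C=cam('wrist')
g=lambda u,v,z:print(at_z('wrist',((u+.5)*.64-.5,(v+.5)*.64-.5),z,C).round(1))
g(318,431,4);g(238,431,4);g(398,431,4);g(408,183,55)
print((proj('wrist',[(549+np.cos(.2)*x-np.sin(.2)*y,234+np.sin(.2)*x+np.cos(.2)*y,z) for x,y,z in S])+.5)/.64)
E
```

```text
scoop [5.50989e+02 2.41398e+02 2.29000e-01] [[-0.5, -0.7], [1.2, -0.7], [2.2, -0.2], [-3.1, 2.1]]
rack [5.35492e+02 3.72008e+02 1.54000e-01] [[-0.2, 0.0], [0.2, 0.0]]
[504.1  46.6   4. ]
[429.6  30.7   4. ]
[578.5  62.5   4. ]
[539.  288.5  55. ]
[[358.78732616 202.8236323 ]
 [454.85795632 203.7272777 ]
 [450.44155539 317.01895436]
 [360.68886202 316.18862377]]
```

Scaled: 9.3 mm is 0.186, 3.7 mm is 0.074.

>>> advance:
  increments: {"ticks": [[0.186,0.074,0,0,0,-0.017,85],[0,0,0.8,0,0,0,85],[0,0,0.8,0,0,0,85],[0,0,0.8,0,0,0,85],[0,0,0.64,0,0,0,85],[0,0,0,0,0,0,85],[0,0,0,0,0,0,85]]}

```text
clock: 3.85
eef_pos: [550.2, 239.3, 76.7]
tool_rot: [3.142, -0.0, 1.8]
force: [0.4, 0.8, 0.3]
width: 84.9
gripper_force: 0.0
```

```bash
python3 - <<'E'
from h import *
print(ctrl.read_state()['eef_pos']); C=cam('wrist'); im=ctrl.get_image('wrist'); cv2.imwrite('pics/w2.png',im)
cv2.imwrite('pics/w2b.png',cv2.resize(im,(800,600),interpolation=cv2.INTER_CUBIC))
E
```

```text
[550.22994374 239.27194772  76.67770785]
```

View pics/w2b.png

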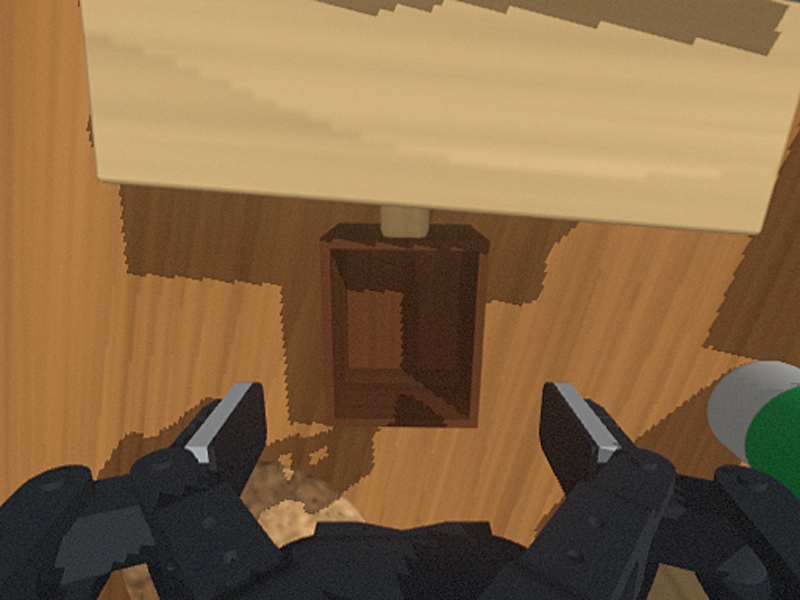

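The view shows rim corners at about (321,241), (489,241), (478,427) and (333,427), centred between the fingers.

```bash
python3 - <<'E'
from h import *
S=[(-34,42,60),(34,42,60),(34,-42,60),(-34,-42,60)]
fit('wrist','scoop',S,[(321,241),(489,241),(478,427),(333,427)],[549,234,.2])
E
```

```text
scoop [5.52115e+02 2.39939e+02 2.32000e-01] [[-0.3, 0.2], [0.5, -0.1], [1.7, -0.1], [-1.9, 0.1]]
```

Scaled: 24 mm is 0.48, 1.8 mm is 0.036.

>>> advance:
  increments: {"ticks": [[0.014,0.036,0.48,0,0,-0.003,85],[0,0,0.48,0,0,0,85],[0,0,0.32,0,0,0,85],[0,0,0,0,0,0,85],[0,0,0,0,0,0,60],[0,0,0,0,0,0,60],[0,0,0,0,0,0,60],[0,0,0,0,0,0,60],[0,0,0,0,0,0,60]]}

```text
clock: 4.8
eef_pos: [552.7, 239.9, 14.2]
tool_rot: [3.139, -0.0, 1.803]
force: [-1.0, -1.6, 5.6]
width: 66.1
gripper_force: 68.3
```

Scaled: -40 mm is -0.8, -30 mm is -0.6.

>>> advance:
  increments: {"ticks": [[0,0,-0.1,0,0,0,60],[-0.52,-0.04,0,0,0,0,60],[-0.52,-0.04,0,0,0,0,60],[-0.52,-0.04,0,0,0,0,60],[-0.52,-0.04,0,0,0,0,60],[-0.52,-0.04,0,0,0,0,60],[0,0,-0.6,0,0,0,60],[0,0,-0.8,0,0,0,60],[0,0,-0.8,0,0,0,60],[0,0,0,0,0,0,60]]}

```text
clock: 5.8
eef_pos: [576.0, 112.0, 133.2]
tool_rot: [3.13, -0.0, 1.802]
force: [0.9, 0.2, -1.6]
width: 66.4
gripper_force: 68.4
```

```bash
python3 - <<'E'
from h import *
im=cv2.imread('pics/top0.png'); crop(im,328,168,80,84,7,'pics/c2.png')
E
```

```text
(no output)
```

View pics/c2.png

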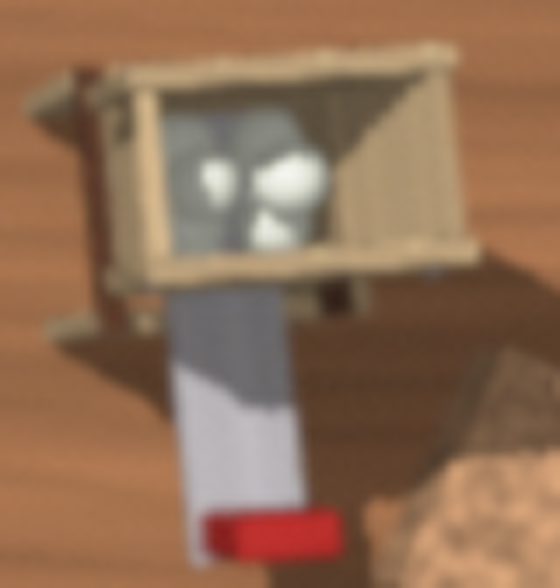

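The crop shows funnel rim corners at about (135,85), (457,47), (478,262) and (150,283), tab top corners at (236,513), (340,512), (343,556) and (240,560), and bay wall feet at (25,107) and (45,332).

```bash
python3 - <<'E'
from h import *
k=dict(sc=1/7,off=(328,168)); p0=[592,-253,.07]
F=[(35,53,177),(35,-53,177),(-35,-53,177),(-35,53,177)];fp=[(135,85),(457,47),(478,262),(150,283)]
T=[(-110,18,128),(-110,-18,128),(-126,-18,128),(-126,18,128)];tp=[(236,513),(340,512),(343,556),(240,560)]
B=[(47,46,0),(-47,46,0)];bp=[(25,107),(45,332)]
for n,L,p in(('F',F,fp),('T',T,tp),('B',B,bp),('all',F+T+B,fp+tp+bp)): fit('top',n,L,p,p0,**k)
C=cam('top')
for u,v in((228,290),(246,505)): print(at_z('top',((u+.5)/7-.5+328,(v+.5)/7-.5+168),83,C).round(1))
print((-C[1].T@C[2]).round(0))
E
```

```text
F [ 5.92868e+02 -2.56861e+02  9.60000e-02] [[-1.0, -1.8], [-0.0, -0.0], [0.8, 0.5], [0.2, 1.3]]
T [ 5.94084e+02 -2.60813e+02  4.30000e-02] [[-0.2, -0.1], [0.3, -0.4], [0.3, 0.3], [-0.4, 0.2]]
B [ 5.94459e+02 -2.57323e+02  7.90000e-02] [[-0.1, -1.3], [0.1, 1.2]]
all [ 5.93502e+02 -2.56757e+02  8.00000e-02] [[-0.9, -2.5], [0.2, 0.0], [0.6, 0.6], [-0.1, 0.6], [-0.2, 0.3], [0.3, -0.5], [0.6, 0.1], [-0.1, 0.6], [-0.3, -0.9], [-0.1, 1.6]]
[ 559.6 -260.5   83. ]
[ 484.7 -265.5   83. ]
[507.  11. 967.]
```

Scaled: -36.6 mm is -0.732, -1.6 mm is -0.032.

>>> advance:
  increments: {"ticks": [[0,0,0,0,0,0.079,60],[0,0,0,0,0,0.079,60],[-0.732,-0.032,0,0,0,0,60],[-0.732,-0.032,0,0,0,0,60],[-0.732,-0.032,0,0,0,0,60],[-0.732,-0.032,0,0,0,0,60],[-0.732,-0.032,0,0,0,0,60],[-0.732,-0.032,0,0,0,0,60],[0,0,0.6,0,0,0,60],[0,0,0.6,0,0,0,60],[0,0,0.6,0,0,0,60],[0,0,0,0,0,0,60]]}

```text
clock: 7.0
eef_pos: [574.4, -109.2, 33.2]
tool_rot: [-3.133, -0.001, 1.645]
force: [-0.7, -0.1, -1.8]
width: 66.5
gripper_force: 68.5
```

Scaled: 8.3 mm is 0.166, 0.9 mm is 0.018.

>>> advance:
  increments: {"ticks": [[0.018,0.166,0,0,0,0,60],[0,0,0.12,0,0,0,60],[0,0,0.12,0,0,0,60],[0,0,0.08,0,0,0,60],[0,0,0,0,0,0,60],[0,0,0,0,0,0,60]]}

```text
clock: 7.6
eef_pos: [586.6, -107.8, 21.5]
tool_rot: [3.142, 0.0, 1.645]
force: [0.1, -0.2, -1.8]
width: 66.5
gripper_force: 68.6
```

>>> advance:
  increments: {"ticks": [[0,-0.08,0.06,0,0,0,60],[0,0,0.04,0,0,0,60],[0,0,0.04,0,0,0,60],[0,0,0,0,0,0,60],[0,0,0,0,0,0,60]]}

```text
clock: 8.1
eef_pos: [582.5, -108.2, 14.3]
tool_rot: [-3.141, 0.0, 1.645]
force: [-1.0, 0.2, 0.3]
width: 66.1
gripper_force: 68.8
```

Scaled: -20 mm is -0.4, -50 mm is -1.

>>> advance:
  increments: {"ticks": [[0,0,0,0,0,0,85],[0,0,0,0,0,0,85],[0,0,0,0,0,0,85],[0,0,-0.4,0,0,0,85],[0,0,-0.8,0,0,0,85],[0.2,0,-1,0,0,0,85],[0.2,0,-1,0,0,0,85],[0.2,0,-1,0,0,0,85],[0,0,0,0,0,0,85],[0,0,0,0,0,0,85]]}

```text
clock: 9.1
eef_pos: [581.4, -78.5, 222.9]
tool_rot: [3.138, 0.001, 1.645]
force: [-0.6, 0.2, -0.8]
width: 85.1
gripper_force: 0.0
```

```bash
python3 - <<'E'
from h import *
C=cam('wrist'); im=ctrl.get_image('wrist'); s=ctrl.read_state();print(s['eef_pos'],s['tool_rot']); cv2.imwrite('pics/w3.png',im)
cv2.imwrite('pics/w3b.png',cv2.resize(im,(800,600),interpolation=cv2.INTER_CUBIC))
E
```

```text
[580.1571838  -79.02204173 221.21733657] [-3.14131192e+00  6.28191405e-04  1.64464643e+00]
```

View pics/w3b.png

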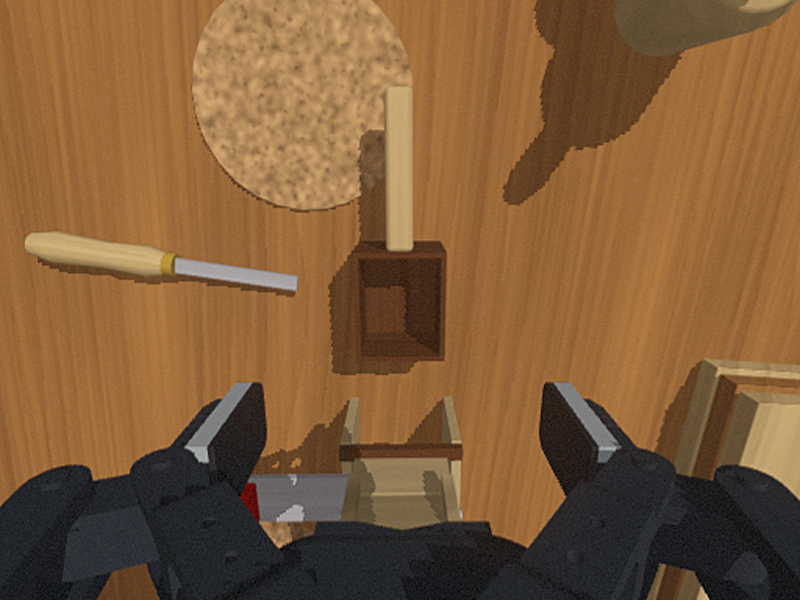

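The scoop stands lined up with the bay: box columns 360–445, bay board 340–462, both centred near 402. The pad shows at columns 193–412 with its bottom at row 210.

```bash
python3 - <<'E'
from h import *
S=[(-34,42,60),(34,42,60),(34,-42,60),(-34,-42,60),(0,153,55)]
fit('wrist','scoop',S,[(358,251),(446,251),(444,359),(360,359),(398.5,87)],[582,-108,.07])
fit('wrist','hop',[(47,46,78),(-47,46,78)],[(462,446),(340,446)],[593,-257,.07])
C=cam('wrist')
def r(p):
    a=[at_z('wrist',((u+.5)*.64-.5,(v+.5)*.64-.5),4,C)[:2] for u,v in((193,85),(412,85),(303,210),(215,150),(390,150),(390,25))]
    return np.hypot(*(np.array(a)-p).T)-85
q=least_squares(r,[500,40]); print('pad',q.x,q.fun.round(1))
im=cv2.cvtColor(cv2.imread('pics/top0.png'),cv2.COLOR_BGR2GRAY); crop
E
```

```text
scoop [ 5.81509e+02 -1.07273e+02  8.40000e-02] [[-2.8, 0.8], [1.8, 0.2], [1.9, 1.0], [-1.4, 1.5], [0.5, -2.5]]
hop [ 5.92087e+02 -2.57296e+02  7.50000e-02] [[0.3, 0.0], [-0.3, 0.0]]
pad [492.9340703   41.44217629] [-3.5  0.1  3.  -3.7 -5.3 -2.6]
```

Scaled: 42.7 mm is 0.854, 40 mm is 0.8.

>>> advance:
  increments: {"ticks": [[0.854,-0.026,0,0,0,0,60],[0.856,-0.026,0,0,0,0,60],[0,0,0.8,0,0,0,60],[0,0,0.8,0,0,0,60],[0,0,0.8,0,0,0,60],[0,0,0.8,0,0,0,60],[0,0,0,0,0,0,60],[0,0,0,0,0,0,60]]}

```text
clock: 9.95
eef_pos: [570.5, 6.3, 60.4]
tool_rot: [-3.138, -0.0, 1.645]
force: [0.6, -0.5, 0.2]
width: 60.3
gripper_force: 0.0
```

Scaled: 17 mm is 0.34, 16 mm is 0.32.

>>> advance:
  increments: {"ticks": [[0,0.028,0.32,0,0,0,60],[0,0,0.34,0,0,0,60],[0,0,0,0,0,0,60],[0,0,0,0,0,0,10],[0,0,0,0,0,0,10],[0,0,0,0,0,0,10],[0,0,0,0,0,0,10],[0,0,0,0,0,0,10],[0,0,0,0,0,0,10],[0,0,0,0,0,0,10]]}

```text
clock: 10.95
eef_pos: [573.1, 6.5, 28.4]
tool_rot: [3.142, -0.0, 1.645]
force: [0.9, 0.2, 0.8]
width: 9.9
gripper_force: 0.0
```

```bash
python3 - <<'E'
from h import *
im=ctrl.get_image('wrist'); s=ctrl.read_state();print(s['eef_pos'],s['width'],s['gripper_force']); cv2.imwrite('pics/w4.png',im)
cv2.imwrite('pics/w4b.png',np.hstack([cv2.resize(im,(400,300)),cv2.resize(ctrl.get_image('side'),(400,300))]))
E
```

```text
[573.02722214   6.5340089   28.42422174] 10.507434410011747 0.13984291901579127
```

View pics/w4b.png

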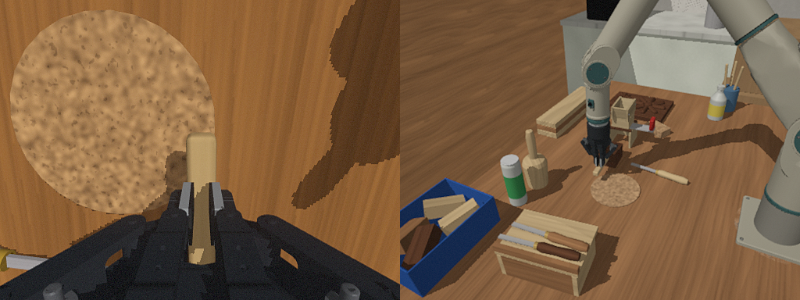

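>>> advance:
  increments: {"ticks": [[0,0,0,0,0,0,0],[0,0,0,0,0,0,0],[0,0,0,0,0,0,0],[0,0,0,0,0,0,0]]}

```text
clock: 11.45
eef_pos: [573.0, 6.5, 28.4]
tool_rot: [3.142, 0.0, 1.645]
force: [-0.0, -0.6, 0.7]
width: -0.2
gripper_force: 0.0
```

```bash
python3 - <<'E'
from h import *
im=ctrl.get_image('wrist'); crop(im,190,140,140,140,5,'pics/w5.png'); crop(im,190,160,140,115,5,'pics/w5.png')
E
```

```text
(no output)
```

View pics/w5.png

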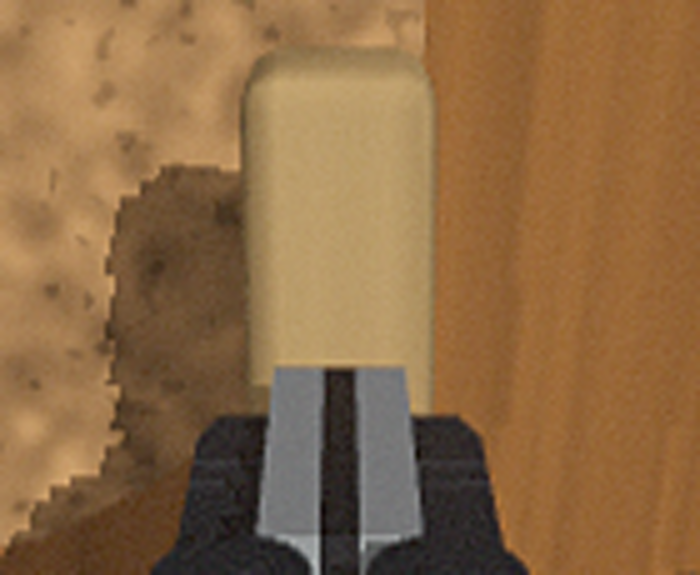

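```bash
python3 - <<'E'
from h import *
C=cam('wrist')
def P(x,y,z,p=(581.5,-107.3,.084)):
    c,s=np.cos(p[2]),np.sin(p[2]); return (p[0]+c*x-s*y,p[1]+s*x+c*y,z)
for z in(55,45,35,25):
    a=proj('wrist',[P(-10,153,z),P(10,153,z),P(-10,125,z),P(10,125,z)],C); print(z,a.round(1).tolist())
print('seen [239,170]..[276,170]; lower 240..276 at row 230')
print('tcp px',proj('wrist',[ctrl.read_state()['eef_pos']],C))
s=ctrl.read_state(); print(s['qpos'],s['tau'].round(1))
E
```

```text
55 [[233.7, 173.8], [274.6, 173.4], [235.4, 227.2], [274.3, 226.9]]
45 [[235.2, 169.8], [273.6, 169.5], [236.7, 220.3], [273.3, 220.0]]
35 [[236.5, 166.3], [272.7, 166.0], [237.9, 214.1], [272.5, 213.8]]
25 [[237.7, 163.2], [271.8, 162.9], [238.9, 208.6], [271.7, 208.3]]
seen [239,170]..[276,170]; lower 240..276 at row 230
tcp px [[257.28897384 227.15394643]]
[ 0.17065266  0.78983384 -0.3651721   1.86367875  0.48405235  0.57648616
 -0.43343307] [  0.  -54.8  -4.8 -11.1   0.    0.    0. ]
```

The fingers closed just above the handle, so the real tips sit about 28 mm short of the nominal TCP. I'll open, go lower in small steps watching the force, and close again.

The manual's scale: shifts go in shares of 50 mm. Converting my numbers, 8 mm is 0.16, 5 mm is 0.1.

>>> advance:
  increments: {"ticks": [[0,0,0,0,0,0,60],[0,0,0,0,0,0,60],[0,0,0,0,0,0,60],[0,0,0,0,0,0,60],[0,0.02,0.16,0,0,0,60],[0,0,0.1,0,0,0,60],[0,0,0,0,0,0,60],[0,0,0,0,0,0,60]]}

```text
clock: 12.3
eef_pos: [573.8, 6.7, 15.0]
tool_rot: [-3.141, -0.0, 1.645]
force: [0.5, -0.0, 0.7]
width: 59.8
gripper_force: 0.0
```

>>> advance:
  increments: {"ticks": [[0,0,0.08,0,0,0,60],[0,0,0.08,0,0,0,60],[0,0,0,0,0,0,60],[0,0,0,0,0,0,60]]}

```text
clock: 12.7
eef_pos: [574.0, 6.6, 7.3]
tool_rot: [-3.141, 0.0, 1.645]
force: [0.7, 0.3, 0.3]
width: 60.1
gripper_force: 0.0
```

>>> advance:
  increments: {"ticks": [[0,0,0,0,0,0,30],[0,0,0,0,0,0,30],[0,0,0,0,0,0,10],[0,0,0,0,0,0,10],[0,0,0,0,0,0,10],[0,0,0,0,0,0,10],[0,0,0,0,0,0,10]]}

```text
clock: 13.4
eef_pos: [574.0, 6.7, 7.5]
tool_rot: [3.141, -0.0, 1.645]
force: [0.1, 0.4, 3.1]
width: 18.5
gripper_force: 61.1
```

```bash
python3 - <<'E'
from h import *
a=cv2.imread('pics/w4.png')
im=ctrl.get_image('wrist');cv2.imwrite('pics/w6.png',im)
cv2.imwrite('pics/s6.png',ctrl.get_image('side'));cv2.imwrite('pics/t6.png',ctrl.get_image('top'))
E
```

```text
(no output)
```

Scaled: -1 mm is -0.02, -0.7 mm is -0.014.

>>> advance:
  increments: {"ticks": [[0,-0.014,-0.02,0,0,0,10],[-0.2,0,0,0,0,0,10],[-0.32,0,0,0,0,0,10],[-0.32,0,0,0,0,0,10],[-0.32,0,0,0,0,0,10],[-0.32,0,0,0,0,0,10],[-0.2,0,0,0,0,0,10],[0,0,0,0,0,0,10],[0,0,0,0,0,0,10]]}

```text
clock: 14.45
eef_pos: [579.4, -77.1, 8.3]
tool_rot: [-3.142, -0.001, 1.644]
force: [-0.7, 0.7, -1.7]
width: 18.6
gripper_force: 60.7
```

>>> advance:
  increments: {"ticks": [[-0.2,0,0,0,0,0,10],[-0.3,0,0,0,0,0,10],[-0.3,0,0,0,0,0,10],[-0.2,0,0,0,0,0,10],[0,0,0,0,0,0,10],[0,0,0,0,0,0,10]]}

```text
clock: 15.05
eef_pos: [583.1, -127.4, 8.3]
tool_rot: [3.142, -0.0, 1.644]
force: [-0.2, 0.4, -0.9]
width: 18.8
gripper_force: 60.7
```

Scaled: -6 mm is -0.12, -4 mm is -0.08.

>>> advance:
  increments: {"ticks": [[-0.12,0,0,0,0,0,10],[-0.12,0,0,0,0,0,10],[-0.08,0,0,0,0,0,10],[0,0,0,0,0,0,10],[0,0,0,0,0,0,10]]}

```text
clock: 15.55
eef_pos: [584.4, -143.2, 8.4]
tool_rot: [-3.142, -0.0, 1.644]
force: [0.1, 1.0, -2.3]
width: 18.4
gripper_force: 60.7
```

>>> advance:
  increments: {"ticks": [[-0.04,0,0,0,0,0,10],[-0.04,0,0,0,0,0,10],[0,0,0,0,0,0,10],[0,0,0,0,0,0,10]]}

```text
clock: 15.95
eef_pos: [584.5, -145.2, 8.3]
tool_rot: [-3.141, -0.002, 1.646]
force: [-1.5, 5.4, -1.9]
width: 18.7
gripper_force: 60.8
```

Scaled: 4 mm is 0.08, 1 mm is 0.02.

>>> advance:
  increments: {"ticks": [[0.08,0,0,0,0,0,10],[0,0,0.02,0,0,0,10],[0,0,0.02,0,0,0,10],[0,0,0,0,0,0,10]]}

```text
clock: 16.35
eef_pos: [584.8, -143.0, 7.2]
tool_rot: [3.141, 0.001, 1.645]
force: [-1.4, 2.5, 4.9]
width: 18.7
gripper_force: 61.8
```

>>> advance:
  increments: {"ticks": [[0,0,0,0,0,0,50],[0,0,0,0,0,0,50],[0,0,0,0,0,0,50],[0,0,0,0,0,0,50],[0,0,-0.4,0,0,0,50],[0,0,-0.6,0,0,0,50],[0,0,-0.8,0,0,0,50],[0,0,-0.8,0,0,0,50],[0,0,-0.4,0,0,0,50],[0,0,0,0,0,0,50]]}

```text
clock: 17.35
eef_pos: [586.9, -143.4, 159.9]
tool_rot: [3.135, 0.002, 1.644]
force: [0.6, 0.6, 0.4]
width: 50.1
gripper_force: 0.0
```

Scaled: -40.2 mm is -0.804, -38 mm is -0.76.

>>> advance:
  increments: {"ticks": [[0,-0.804,-0.2,0,0,0,50],[0,-0.804,-0.2,0,0,0,50],[0,-0.802,-0.2,0,0,0,50],[-0.76,0,0,0,0,0,50],[-0.76,0,0,0,0,0,50],[-0.762,0,0,0,0,0,50],[0,0,0,0,0,0,50],[0,0,0.6,0,0,0,50],[0,0,0.6,0,0,0,50],[0,0,0,0,0,0,50],[0,0,0,0,0,0,50]]}

```text
clock: 18.45
eef_pos: [472.3, -264.9, 126.0]
tool_rot: [-3.14, -0.001, 1.646]
force: [-0.1, -1.0, 0.0]
width: 49.8
gripper_force: 0.0
```

```bash
python3 - <<'E'
from h import *
C=cam('wrist'); im=ctrl.get_image('wrist');cv2.imwrite('pics/w7.png',im)
h=cv2.cvtColor(im,cv2.COLOR_BGR2HSV); m=((h[...,0]<8)|(h[...,0]>172))&(h[...,1]>170)&(h[...,2]>60)
n,l,st,ce=cv2.connectedComponentsWithStats(m.astype(np.uint8)); 
for i in np.argsort(-st[1:,4])[:3]+1: print(st[i],ce[i].round(1),at_z('wrist',ce[i],128,C))
print(proj('wrist',[(475.5,-266,128)],C))
E
```

```text
[ 250  186   26   70 1710] [262.1 221.1] [ 474.89108452 -260.0495687   128.        ]
[263 337   1   1   1] [263. 337.] [ 482.09486429 -343.29558441  128.        ]
[376 345   1   1   1] [376. 345.] [ 559.38225677 -343.87520704  128.        ]
[[262.35433306 230.40213483]]
```

>>> advance:
  increments: {"ticks": [[0,0.056,0.4,0,0,0,50],[0,0,0.4,0,0,0,50],[0,0,0.32,0,0,0,50],[0,0,0,0,0,0,50],[0,0,0,0,0,0,25],[0,0,0,0,0,0,25],[0,0,0,0,0,0,5],[0,0,0,0,0,0,5],[0,0,0,0,0,0,5],[0,0,0,0,0,0,5]]}

```text
clock: 19.5
eef_pos: [476.2, -265.9, 71.8]
tool_rot: [3.14, 0.002, 1.646]
force: [-0.2, -0.0, 5.5]
width: 15.3
gripper_force: 58.4
```

Scaled: -8 mm is -0.16, -6 mm is -0.12.

>>> advance:
  increments: {"ticks": [[0,-0.12,0,0,0,0,5],[0,-0.16,0,0,0,0,5],[0,-0.16,0,0,0,0,5],[0,-0.16,0,0,0,0,5],[0,-0.16,0,0,0,0,5],[0,-0.16,0,0,0,0,5],[0,-0.16,0,0,0,0,5],[0,-0.08,0,0,0,0,5],[0,-0.06,0,0,0,0,5],[0,0,0,0,0,0,5],[0,0,0,0,0,0,5]]}

```text
clock: 20.6
eef_pos: [415.1, -271.2, 71.8]
tool_rot: [3.14, 0.003, 1.645]
force: [0.6, -0.8, 10.7]
width: 15.1
gripper_force: 60.2
```

>>> advance:
  increments: {"ticks": [[0,-0.03,0,0,0,0,5],[0,-0.03,0,0,0,0,5],[0,0,0,0,0,0,5],[0,0,0,0,0,0,5],[0,0,0,0,0,0,5]]}

```text
clock: 21.1
eef_pos: [415.2, -271.2, 71.8]
tool_rot: [3.135, 0.003, 1.646]
force: [6.9, -1.3, 4.2]
width: 15.0
gripper_force: 59.3
```

```bash
python3 - <<'E'
from h import *
for n in('top','side'): cv2.imwrite(f'pics/{n}8.png',ctrl.get_image(n))
d=[cv2.imread(f'pics/top{k}.png')[170:215,340:400] for k in(0,8)]
for a in d:
    h=cv2.cvtColor(a,cv2.COLOR_BGR2HSV); print('white',((h[...,1]<45)&(h[...,2]>120)).sum(), a.mean((0,1)).round(0))
cv2.imwrite('pics/cmp.png',cv2.resize(np.hstack(d),None,fx=6,fy=6))
E
```

```text
white 353 [ 96. 121. 146.]
white 101 [ 86. 111. 136.]
```

```bash
python3 - <<'E'
from h import *
for k in(0,8):
    a=cv2.imread(f'pics/top{k}.png')[172:222,336:400]; h=cv2.cvtColor(a,cv2.COLOR_BGR2HSV)
    for r in range(0,50,2): print(''.join('#' if h[r,c,1]<45 and h[r,c,2]>120 else '+' if h[r,c,1]<70 and h[r,c,2]>60 else 'k' if h[r,c,2]<50 else '.' for c in range(64)))
    print()
E
```

```text
................................................................
................................................................
................................................................
................................................................
................................................................
................................................................
...............++++++++++++++++++++.............................
...............#######++++########++............................
...............########+++#########++...........................
...............+######################+.........................
...............+#######################+........................
...............+#######################+........................
................######################+.........................
................#########++#########++..........................
................+#######+++#########+...........................
................+#######+++#########............................
.................+++++++++..+++++...........................
[... 1450 characters left out ...]
..+##+++++###+++.kk...............................
................+############++.................................
kk..............++++++++++++....................................
.....................................................++.........
..........................++++++++++++..........................
..........+++++++++++++++++++++++++++++.........................
..........+##++++++++++++++++++++++++++.........................
..........+#####+++++++++++++++++++++++.........................
..........#####++++++++++++++++++++++++.........................
..........#######++++++++++++++++++++++.........................
..........+#########+++++++++++++++++++.........................
```

```bash
python3 - <<'E'
from h import *
C=cam('top')
for uv in((356.8,190.5),(357,202)):
    for z in(17,40,96):
        p=at_z('top',uv,z,C)-[592.8,-257.3,0]; c,s=np.cos(.075),np.sin(.075); print(uv,z,(c*p[0]+s*p[1]).round(1),(-s*p[0]+c*p[1]).round(1))
a=cv2.imread('pics/top8.png')[176:212,346:376]; g=cv2.cvtColor(a,cv2.COLOR_BGR2GRAY)
for r in range(0,36,1): print(' '.join(f'{v:3d}' for v in g[r]))
E
```

```text
(356.8, 190.5) 17 18.7 -16.7
(356.8, 190.5) 40 16.7 -9.7
(356.8, 190.5) 96 11.7 7.4
(357, 202) 17 -11.9 -14.5
(357, 202) 40 -13.2 -7.5
(357, 202) 96 -16.4 9.5
128 128 126 130 131 130 133 136 138 140 145 145 148 157 155 152 150 147 149 151 151 152 154 157 160 163 163 170 173 169
140 146 146 149 149 148 150 153 154 155 159 160 162 168 167 164 163 163 163 163 164 165 164 165 165 163 161 163 163 161
150 160 163 162 163 163 163 163 164 163 162 161 161 162 160 159 158 158 160 161 160 160 160 158 154 148 144 140 137 132
149 160 162 163 163 160 161 160 160 156 149 144 140 138 132 129 127 127 130 129 129 129 129 128 125 116 109 106 100  95
130 142 151 151 140 131 130 129 129 126 117 111 106 103  97  91  90  89  91  90  90  90  90  90  88  86  83  83  82  80
108 140 161 158 126  98  91  91  91  89  87  84  83  82  81  78  80  80  77  80  79  78  79  79  80  81  79  80  81  85
100 147 176 174 133  92  80  80  80  82  80  80  81  81  80  79  79  80  80  81  80  80  80  81  82  82  81  81  83  87
102 146 177 177 137  95  80  79  79  80  80  80  79  77  76  76  74  73  75  75  73  73  75  79  81  
[... 2678 characters left out ...]
 166 165 165 166 165 164 162 162 161 159 158 157 159 160 161 160 160 161 158 152 146 143 140 134 130
113 118 126 148 159 161 160 161 161 158 152 146 142 136 132 130 128 129 133 132 131 131 133 130 122 116 113 107  98  90
108 105 109 126 133 132 132 131 133 130 122 116 112 108 104 100  99 100 101 101 101 102 104 104 102  99  97  86  71  62
101  98  99 105 108 104 101 104 104 104 101 102 102 101  99 100 100 100 100 100 101 101 102 103 102 103  99  83  60  46
 97 101 103 105 106 104 102 102 104 105 104 105 106 106 106 106 107 105 106 105 106 105 105 107 106 105 103  86  60  42
101 110 110 109 109 109 108 108 108 108 108 107 108 108 107 108 106 106 107 106 105 104 106 105 105 106 102  89  64  43
```

The balls have gone down: they now look about 10 px across and low inside the box. I'll push the shutter shut.

Scaled: 10 mm is 0.2, 8 mm is 0.16.

>>> advance:
  increments: {"ticks": [[0,0.16,0,0,0,0,5],[0,0.2,0,0,0,0,5],[0,0.2,0,0,0,0,5],[0,0.2,0,0,0,0,5],[0,0.2,0,0,0,0,5],[0,0.16,0,0,0,0,5],[0,0.1,0,0,0,0,5],[0,0.06,0,0,0,0,5],[0,0,0,0,0,0,5],[0,0,0,0,0,0,5]]}

```text
clock: 22.2
eef_pos: [476.0, -265.9, 71.8]
tool_rot: [3.14, 0.002, 1.646]
force: [-0.5, 0.0, 8.6]
width: 15.1
gripper_force: 60.2
```

>>> advance:
  increments: {"ticks": [[0,0.03,0,0,0,0,5],[0,0.03,0,0,0,0,5],[0,0,0,0,0,0,5],[0,0,0,0,0,0,5]]}

```text
clock: 22.6
eef_pos: [476.7, -265.9, 71.8]
tool_rot: [-3.139, 0.001, 1.645]
force: [-5.1, 0.7, 13.8]
width: 14.9
gripper_force: 60.9
```

Scaled: -2 mm is -0.04, -45 mm is -0.9.

>>> advance:
  increments: {"ticks": [[0,-0.04,0,0,0,0,5],[0,0,0,0,0,0,50],[0,0,0,0,0,0,50],[0,0,0,0,0,0,50],[0,0,0,0,0,0,50],[0,0,-0.6,0,0,0,50],[0,0,-0.9,0,0,0,50],[0,0,-0.9,0,0,0,50],[0.76,0,0,0,0,0,50],[0.76,0,0,0,0,0,50],[0.77,0,0,0,0,0,50]]}

```text
clock: 23.7
eef_pos: [467.7, -150.3, 190.7]
tool_rot: [3.141, 0.0, 1.643]
force: [0.8, -0.2, -0.2]
width: 49.9
gripper_force: 0.0
```

>>> advance:
  increments: {"ticks": [[0,0.78,0,0,0,0,50],[0,0.78,0,0,0,0,50],[0,0.778,0,0,0,0,50],[0,0,0,0,0,0,50],[0,0,0.8,0,0,0,50],[0,0,0.8,0,0,0,50],[0,0,0,0,0,0,50],[0,0,0,0,0,0,50]]}

```text
clock: 24.5
eef_pos: [583.9, -142.6, 110.5]
tool_rot: [-3.14, -0.001, 1.645]
force: [0.8, 0.3, -0.1]
width: 50.0
gripper_force: 0.0
```

Scaled: 0.9 mm is 0.018, 35 mm is 0.7.

>>> advance:
  increments: {"ticks": [[0,0.018,0.7,0,0,0,50],[0,0,0.7,0,0,0,50],[0,0,0.4,0,0,0,50],[0,0,0.24,0,0,0,50],[0,0,0,0,0,0,50],[0,0,0,0,0,0,50],[0,0,0,0,0,0,30],[0,0,0,0,0,0,10],[0,0,0,0,0,0,10],[0,0,0,0,0,0,10],[0,0,0,0,0,0,10],[0,0,0,0,0,0,10]]}

```text
clock: 25.7
eef_pos: [586.0, -142.5, 9.2]
tool_rot: [3.14, 0.0, 1.645]
force: [-0.8, 1.4, 6.1]
width: 18.7
gripper_force: 60.6
```

```bash
python3 - <<'E'
from h import *
im=ctrl.get_image('top')
def red(im):
    h=cv2.cvtColor(im,cv2.COLOR_BGR2HSV); m=((h[...,0]<8)|(h[...,0]>172))&(h[...,1]>170)&(h[...,2]>60)
    n,l,st,ce=cv2.connectedComponentsWithStats(m.astype(np.uint8)); i=1+np.argmax(st[1:,4]); return st[i],ce[i]
for k in(cv2.imread('pics/top0.png'),cv2.imread('pics/top8.png'),im): print(red(k))
E
```

```text
(array([358, 241,  19,   8, 114], dtype=int32), array([367.70175439, 244.28947368]))
(array([361, 268,  12,   7,  60], dtype=int32), array([366.05, 270.75]))Traceback (most recent call last):
  File "<stdin>", line 6, in <module>
  File "<stdin>", line 5, in red
    return _wrapfunc(a, 'argmax', axis=axis, out=out, **kwds)
    return bound(*args, **kwds)
ValueError: attempt to get argmax of an empty sequence
```

>>> advance:
  increments: {"ticks": [[0.06,0,-0.02,0,0,0,10],[0.12,0,-0.02,0,0,0,10],[0.2,0,0,0,0,0,10],[0.28,0,0,0,0,0,10],[0.32,0,0,0,0,0,10],[0.32,0,0,0,0,0,10],[0.32,0,0,0,0,0,10],[0.32,0,0,0,0,0,10],[0.32,0,0,0,0,0,10],[0.32,0,0,0,0,0,10],[0.24,0,0,0,0,0,10],[0.12,0,0,0,0,0,10]]}

```text
clock: 26.95
eef_pos: [574.6, 6.2, 10.5]
tool_rot: [3.141, -0.001, 1.647]
force: [0.6, -0.7, -1.9]
width: 18.4
gripper_force: 59.6
```

>>> advance:
  increments: {"ticks": [[0.06,0,0,0,0,0,10],[0,0,-0.04,0,0,0,10],[0,0,-0.06,0,0,0,10],[0,0,-0.08,0,0,0,10],[0,0,-0.08,0,0,0,10],[0,0,-0.06,0,0,0,10],[0,0,0,0,0,0,10],[0,0,0,0,0,0,10]]}

```text
clock: 27.75
eef_pos: [574.5, 6.9, 26.5]
tool_rot: [3.141, -0.0, 1.645]
force: [0.4, 0.1, -2.9]
width: 18.7
gripper_force: 59.4
```

```bash
python3 - <<'E'
from h import *
for n in('top','side'): cv2.imwrite(f'pics/{n}9.png',ctrl.get_image(n))
im=cv2.imread('pics/top9.png');h=cv2.cvtColor(im,cv2.COLOR_BGR2HSV); m=((h[...,0]<8)|(h[...,0]>172))&(h[...,1]>170)&(h[...,2]>60)
ys,xs=np.nonzero(m); print(xs.mean() if len(xs) else None,ys.mean() if len(ys) else None,len(xs))
C=cam('top')
print(proj('top',[(583,-112,60)],C)); s=ctrl.read_state(); print(s['eef_pos'])
a=proj('top',[(578,-108,60)],C)[0].astype(int); w=im[a[1]-20:a[1]+22,a[0]-26:a[0]+26]; hh=cv2.cvtColor(w,cv2.COLOR_BGR2HSV)
for r in range(0,42,2): print(''.join('#' if hh[r,c,1]<60 and hh[r,c,2]>90 else 'k' if hh[r,c,2]<70 else '.' for c in range(52)))
E
```

```text
367.7083333333333 243.80833333333334 120
[[298.81259792 199.2623759 ]]
[574.26604124   6.94436398  26.29426011]
###################.................................
####################................................
#####################...............................
######################.........kkkkkkkkkkk..........
#######################.kkkkk..kkkkkkkkkkk..........
########################..########kkkkkkkk..........
###################################kkkkkkk..........
###################################.kkkkkk..........
##################################.kkkkkkk..........
#################################.kkkkkkkk..........
######################################..kkk.........
########################################.kk.........
########################################..k.........
########################################..k.........
##########################################..........
############################################........
##############################################......
################################################....
##################################################..
####################################################
####################################################
```

>>> advance:
  increments: {"ticks": [[0.08,0,0,0,0,0,10],[0.16,0,0,0,0,0,10],[0.24,0,0,0,0,0,10],[0.32,0,0,0,0,0,10],[0.36,0,0,0,0,0,10],[0.36,0,0,0,0,0,10],[0.36,0,0,0,0,0,10],[0.36,0,0,0,0,0,10],[0.32,0,0,0,0,0,10],[0.24,0,0,0,0,0,10],[0.16,0,0,0,0,0,10],[0.068,0,0,0,0,0,10]]}

```text
clock: 29.05
eef_pos: [563.1, 159.2, 26.5]
tool_rot: [3.141, -0.0, 1.646]
force: [-0.4, 0.0, -3.2]
width: 18.6
gripper_force: 59.4
```

>>> advance:
  increments: {"ticks": [[0,-0.08,0,0,0,0,10],[0,-0.16,0,0,0,0,10],[0,-0.24,0,0,0,0,10],[0,-0.26,0,0,0,0,10],[0,-0.26,0,0,0,0,10],[0,-0.24,0,0,0,0,10],[0,-0.16,0,0,0,0,10],[0,-0.096,0,0,0,0,10],[0,0,0,0,0,0,10],[0,0,0,0,0,0,10]]}

```text
clock: 30.05
eef_pos: [489.3, 152.5, 26.5]
tool_rot: [3.141, -0.0, 1.644]
force: [-0.2, -0.4, -2.9]
width: 18.7
gripper_force: 59.4
```

>>> advance:
  increments: {"ticks": [[0,0,0.06,0,0,0,10],[0,0,0.06,0,0,0,10],[0,0,0.04,0,0,0,10],[0,0,0.04,0,0,0,10],[0,0,0.02,0,0,0,10],[0,0,0,0,0,0,10],[0,0,0,0,0,0,10]]}

```text
clock: 30.75
eef_pos: [488.6, 152.5, 15.4]
tool_rot: [3.142, -0.0, 1.645]
force: [1.1, 0.2, -2.8]
width: 18.5
gripper_force: 59.5
```

>>> advance:
  increments: {"ticks": [[0,0,0.02,0,0,0,10],[0,0,0.02,0,0,0,10],[0,0,0,0,0,0,10],[0,0,0,0,0,0,10]]}

```text
clock: 31.15
eef_pos: [488.8, 152.9, 13.8]
tool_rot: [3.141, -0.0, 1.645]
force: [0.1, 1.8, 2.3]
width: 18.6
gripper_force: 60.3
```

Contact with the pad. I'll release, rise and look.

Scaled: -45 mm is -0.9, -40 mm is -0.8.

>>> advance:
  increments: {"ticks": [[0,0,0,0,0,0,25],[0,0,0,0,0,0,50],[0,0,0,0,0,0,50],[0,0,0,0,0,0,50],[0,0,-0.4,0,0,0,50],[0,0,-0.8,0,0,0,50],[0,0,-0.9,0,0,0,50],[0,0,-0.9,0,0,0,50],[0,0,-0.9,0,0,0,50],[0,0,0,0,0,0,50],[0,0,0,0,0,0,50]]}

```text
clock: 32.25
eef_pos: [489.1, 152.3, 209.4]
tool_rot: [3.139, 0.0, 1.644]
force: [-0.3, -0.1, 0.1]
width: 50.1
gripper_force: 0.0
```

```bash
python3 - <<'E'
from h import *
w=ctrl.get_image('wrist'); t=ctrl.get_image('top'); cv2.imwrite('pics/w10.png',w); cv2.imwrite('pics/t10.png',t)
R2=lambda a:cv2.resize(a,(400,600-300*0),interpolation=cv2.INTER_CUBIC)
a=cv2.resize(w,(400,300)); b=cv2.resize(t,(400,300))
K=w[150:300,150:350]; c=cv2.resize(K,(400,300),interpolation=cv2.INTER_CUBIC); d=cv2.resize(t[180:270,180:300],(400,300),interpolation=cv2.INTER_CUBIC)
cv2.imwrite('pics/f.png',np.vstack([np.hstack([a,b]),np.hstack([c,d])]))
E
```

```text
(no output)
```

View pics/f.png

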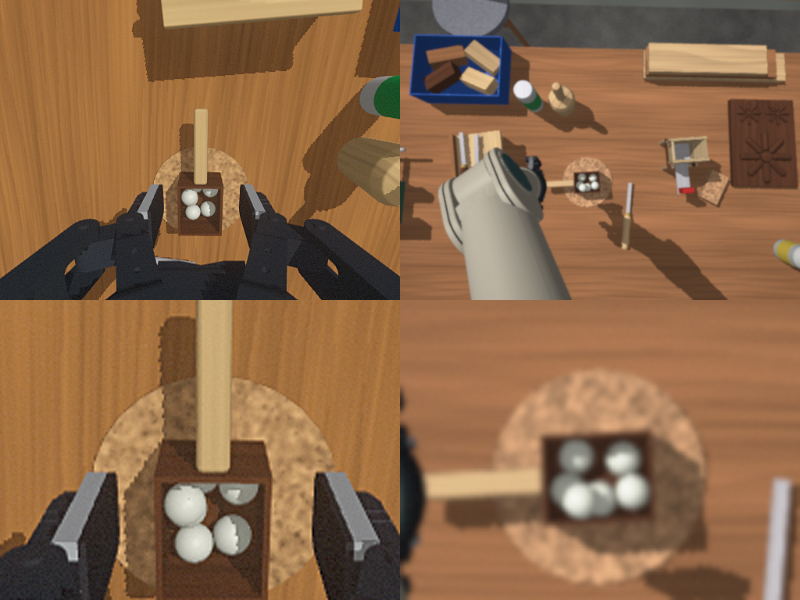

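The final view shows six balls in the scoop, which stands upright in the middle of the pad: box centre about (598,478), pad centre about (600,475) in the crop. The hopper is empty, the shutter is shut, and the bystander tools look undisturbed.

```bash
python3 -c "
from cell import ctrl
print(ctrl.finish_job())"
```

```text
the job is handed in; nothing more can be done
None
```

The job is handed in at about 32 s: the scoop stands upright in the middle of the cork pad with all six balls in it, the shutter is fully shut, and the tools look undisturbed in the last camera view.

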